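# Book in a repair: label to the code reader, board held up for inspection

## Robot

A 7-joint arm with a two-finger parallel gripper is mounted at the origin on the work surface. World frame = base frame: x ahead of the robot, y to its left, z up, the work surface at z = 0. Lengths are in m, angles in rad, forces in N, time in s.
With the tool pointing down it reaches from about 0.4 to 0.875 m from the base axis. Payload 19.3 kg.
Tool frame: the origin (TCP) lies at the very end of the fingers, on their centre line; the grasp point (between the pads) lies 19 mm behind it; z points along the fingers, y is the line along which they close (so a half turn about z gives the same grasp; the last joint's range is limited). The gripper opens to 85 mm and grips with 20 to 120 N. Pads are 22 mm wide; open, the fingers measure 114 mm over their backs; the gripper's body (76 mm by 85 mm) begins 54 mm behind the grasp point. The pads swing forward as they close: fully open they stand 13 mm farther back than shut.
Start: joints at [-1.187, 0.521, -0.036, 1.599, 0.021, 1.021, -0.113], TCP at [0.274, 0.562, 0.231] pointing down, gripper open.
Joint ranges: [-2.91, 2.91], [-0.3, 2.13], [-1.5, 1.42], [0.17, 2.43], [-1.26, 4.41], [0.16, 1.93], [-2.52, 2.52]. Speed limits (rad/s): [1.89, 1.89, 2.39, 2.39, 3.01, 3.01, 3.01].

## Interface

Orientations are given as [roll, pitch, yaw] about the fixed x, y, z axes, in that order (R = Rz(yaw) Ry(pitch) Rx(roll)).
In Python, from workcell import bot gives the robot as it stands.
- The arm moves only by the tool carry_out, never from a script. Its argument "rows" is a list that holds one entry, the list of rows, each a list of 4 numbers: the shift along the tool's x, y, z in m, then the turn about the tool's z in degrees. In form: [[[x, y, z, twist], ...]]. A call has 1 to 12 rows; each row is the pose to reach, as a shift and turn from the pose commanded when the call began, along the tool's axes at that moment; what a row does not reach only later rows make up. A row lasts 1/12 s, in which the tool goes at most 41.7 mm and 7.16 degrees, less where a joint would pass 70% of its speed; a pose out of reach is approached as far as the arm can. A call with a gripper value outside its range is refused whole. "grip" is the finger opening in m, from 0 to 0.0854, set as the call begins (left out, the last holds). The fingers move at their own pace and stop on an object; "grip_force" is the grip in N (left out, the last holds). Time passes only in rows, so rows that repeat a pose let the fingers close. It gives the time, the measured TCP pose, the force, the opening and the grip force at its end, in the units of the state.
- bot.observe(): the state, without advancing time (a new reading comes with each control period).
- bot.grab_frame(name): name is "side" or "top"; returns a dict with "pixels" (420x560x3 uint8, red, green, blue), "K" (3x3 intrinsics, pixels), "k1" (the pictures are not rectified: a ray, as slopes to the right and down, at radius r is drawn at 1 + k1 r^2 times it, then the intrinsics apply), "pose" (4x4, takes a point from camera to world coordinates). Camera axes: x right, y down, z forward; pixel columns grow to the right and rows downward; lengths in m; the calibration is good to about 2 mm. A picture is of the moment at which its call begins. There is no depth.
- bot.job_done(): hands the job in; it is judged then, once.
Trained networks look in a picture, given as the dict that the camera call returned (one of the last four; its "shot" number tells which), for a name from the list of things; names that differ only in an ending like _2 or _b are one class to them, and where a whole thing is asked for, a point or a joint stands for the part that bears it (a point fixed in the world has none). Each returns a list of dicts, best first, with "conf" (0 to 1); they miss things now and then, are a little off and sometimes report something else, mostly with a low value. They report only what shows in the picture. A call takes as long as a camera call. They do not tell look-alikes from the thing itself.
- bot.look_for(picture, label): "position" ([column, row] in pixels, amid what is visible of it).
- bot.regions_of(picture, label): "region" (420x560 bool, what is visible of it) and "position" ([column, row] in pixels, amid what is visible of it).
- bot.spot_point(picture, label): "position" ([column, row] in pixels: a listed point, or the origin of a listed thing).
The state is a dict: "clock": time; "qpos": joint angles; "qd": joint speeds; "joint_efforts": joint torques, N m; "position": TCP position; "tool_rot": TCP orientation; "force": force on the tool from outside, world axes, zero at the start; "moment": the same for the moment, N m; "grip_width": finger opening in m; "finger_force": force on a finger pad.
Only numpy, scipy, OpenCV 4.12 (cv2) and the standard library are available. Lean on these libraries where they do the work, as an engineer would, in place of code of your own. Each camera call takes 0.05 s, during which the arm holds its last target. There are 200 camera calls.

## Task

Book in this repair. First turn the parts canister on its pad so that its label faces the reader's window squarely, and let go of it, leaving it standing on the pad; then draw the taller board (the one with the finned heat sink) out of its slotted stand, lean it back about 45 degrees so that its component side looks obliquely upward, and finish while still holding it there in the gripper, at rest, with its lower edge more than 10 cm above the bench. Leave the shorter board in its slot and do not disturb the other things.

Things in the scene. Friction and masses are not known exactly. Their poses are not given: they have to be found in the camera images.
- station: Code reader station, fixed: a flat grey round pad (84 mm across, 3 high) and beyond it a black reader block 60 deep, 70 wide, 75 high with a glass window on the face towards the pad. Origin: centre of the pad, on the bench. Own +x points level from the pad to the reader block, whose face is 88 mm from the pad's centre; z up.
- pad (a point): Centre of the pad's upper face, 3 mm above the bench; the canister stands within a few mm of it.
- window (a point): Middle of the reader's glass window, 88 mm along the station's +x from the pad's centre, 45 mm above the bench.
- canister: Loose round metal parts canister with a black lid, 51 mm in diameter, 85 high, about 0.18 kg. Origin: centre of its underside; z up its axis; its own +x points through the middle of its label. The white label with dark code bars spans about 40 deg either side of +x; a white strip on the lid runs from the centre out to the label's side and down to it.
- label (a point): Middle of the label, on the canister's side, 25 mm along its +x and 36 mm above its underside.
- stand: Black slotted board stand, fixed, 150 mm (x) by 130 (y), 40 high. Two vertical slots along its y, 80 mm apart (x = -40 and +40 mm), each about 9 by 102 mm and 30 deep, open at the top. Origin: centre of its underside, z up. Either board may be in either slot.
- board: Taller circuit board, loose, upright in a slot, 30 mm deep, 1 mm play each side: 120 high, 100 wide, 0.15 kg. Origin: middle of lower edge; z up the board, y along its width, +x out of the component side, which in the stand looks away from the robot. Foot 7 thick (z 0-34), blue board 4 thick, grey grip rail on top 12 thick, 70 long, z 92-120. Finned heat sink 44 x 44, z 36-80, out to x = 20.
- board_grip (a point): Middle of the taller board's grip rail, 108 mm up along its z from its origin.
- short_board: The shorter circuit board, loose in the other slot, to be left there: 95 mm high, 100 mm wide, same foot and same grip rail (its top at 95 mm), with three small metal connector housings on its component side instead of the heat sink. Origin and axes as for the taller board.
- tape_roll: Roll of white tape lying flat, 60 mm across, 20 mm high; to be left alone. Origin: centre of its underside.
- screwdriver: Screwdriver lying on the bench, to be left alone. Its x axis runs along it, handle to -x.
- mouse: Black computer mouse on a round rubber mat, 100 by 60 by 30 mm, to be left alone. Origin: centre of its underside.
Mind the look-alikes: they are no part of the job. What is shaped like the board but turquoise or yellow is not meant.

How it is judged:
On the way, in this order (a step that is already met when the one before it is completed fails the run):
1. the canister stands on its pad, let go, its label facing the reader's window (x of window in the frame of canister above 0.04 m and y of window in the frame of canister between -0.025 and 0.025 m and horizontal distance between canister and pad below 0.02 m and angle between canister's own z axis and vertical below 0.08 rad and height (world z) of canister below 0.006 m and contact force between the fingers and canister below 0.1 N), for 0.3 s.
2. the taller board is drawn clear of the stand (height (world z) of board above 0.05 m and contact force between board and stand below 0.1 N and contact force between the fingers and board above 0.5 N), for 0.1 s.
At the end, for the whole second after the job is handed in: Gripper alone holds the taller board still, lower edge over 100 mm up, leaning 30-60 deg from upright, component side (+x) within 62 deg of up; canister released, upright, within 20 mm of pad centre, window within 25 mm of its label axis; shorter board within 10 mm of its start, in its slot (all of step 1 and height (world z) of board above 0.1 m and angle between board's own z axis and vertical between 0.52 and 1.05 rad and angle between board's own x axis and vertical below 1.08 rad and linear speed of board below 0.03 m/s and angular speed of board below 0.2 rad/s and contact force between the fingers and board above 0.5 N and contact force between board and stand below 0.1 N and contact force between board and short_board below 0.1 N and contact force between board and canister below 0.1 N and contact force between board and station below 0.1 N and z of short_board in the frame of stand below 0.016 m and distance of short_board from where it was at the start of the episode below 0.01 m); the arm keeps its last pose, push and grip.
It fails at once if the shorter board is pulled up out of place (distance of short_board from where it was at the start of the episode above 0.02 m).
It fails at once if the canister is tipped over (angle between canister's own z axis and vertical above 0.5 rad).
It fails at once if the tape roll is disturbed (moved over 30 mm) (distance of tape_roll from where it was at the start of the episode above 0.03 m).
It fails at once if the screwdriver is disturbed (moved over 30 mm) (distance of screwdriver from where it was at the start of the episode above 0.03 m).
It fails at once if the mouse is disturbed (moved over 30 mm) (distance of mouse from where it was at the start of the episode above 0.03 m).
It also fails if it takes over 51 s, if anything falls off the work surface, if the arm or the gripper's body presses on something with over 40 N, if the wrist force passes 120 N, or if a joint passes its speed limit or range.

## Working session

There is one attempt and no reset: what is moved stays moved. The work goes in short steps, Python scripts to look and compute and a tool call to move; the robot and the scene stay as the last step left them, time stands still between calls to the robot, and variables do not carry over. Pictures are saved under pics/ and viewed, at most 10 in all, crops included, and the job is handed in when it is done.

Besides the shell and the picture viewer there is one more tool, called after "Request:" as name(argument=value, ...), one argument or row to a line, values as JSON. carry_out: Moves the arm, as the interface text tells. Its arguments: {"type":"object","properties":{"rows":{"type":"array","items":{"type":"array","items":{"type":"array","items":{"type":"number"}}}},"grip":{"type":"number"},"grip_force":{"type":"number"}},"required":["rows"]}

```bash
mkdir -p pics
cat > h.py <<'E'
import numpy as np, cv2
from workcell import bot
from scipy.spatial.transform import Rotation as R
def save(f,n): cv2.imwrite('pics/'+n+'.png',f['pixels'][:,:,::-1])
def ray(f,p):
    K=f['K'];d=np.array([(p[0]-K[0,2])/K[0,0],(p[1]-K[1,2])/K[1,1]])
    u=d.copy()
    for _ in range(30): u=d/(1+f['k1']*(u@u))
    T=np.array(f['pose']);return T[:3,3],T[:3,:3]@np.array([u[0],u[1],1])
def atz(f,p,z):
    o,d=ray(f,p);return o+d*(z-o[2])/d[2]
def proj(f,P):
    T=np.array(f['pose']);c=T[:3,:3].T@(np.asarray(P)-T[:3,3]);u=c[:2]/c[2];u=u*(1+f['k1']*(u@u));K=f['K']
    return np.array([K[0,0]*u[0]+K[0,2],K[1,1]*u[1]+K[1,2]])
def tri(f,p,g,q):
    o,d=ray(f,p);a,e=ray(g,q);s=np.linalg.lstsq(np.c_[d,-e],a-o,rcond=None)[0]
    A=o+d*s[0];B=a+e*s[1];return (A+B)/2,np.linalg.norm(A-B)
E
cat > a.py <<'E'
from h import *
np.set_printoptions(precision=4,suppress=True)
t=bot.grab_frame('top');s=bot.grab_frame('side');save(t,'top0');save(s,'side0')
print(t['K'],t['k1'],t['pose'],s['pose'])
for n in ['station','pad','window','canister','label','stand','board','board_grip','short_board','tape_roll','screwdriver','mouse']:
    for nm,f in (('top',t),('side',s)):
        print(n,nm,[(np.round(x['position'],1).tolist(),round(x['conf'],2)) for x in bot.spot_point(f,n)][:4])
print(bot.observe())
E
python3 a.py
```

```text
[[542.2405   0.     287.41  ]
 [  0.     542.2405 218.1289]
 [  0.       0.       1.    ]] -0.05562153164034059 [[-0.0187 -0.9956  0.0917  0.4003]
 [-0.9997  0.0173 -0.015  -0.0637]
 [ 0.0134 -0.092  -0.9957  1.4546]
 [ 0.      0.      0.      1.    ]] [[-0.9834 -0.1289  0.1279  0.4302]
 [-0.1816  0.7083 -0.6822  0.5236]
 [-0.0026 -0.694  -0.7199  0.7518]
 [ 0.      0.      0.      1.    ]]
station top [([183.7, 248.0], 0.86)]
station side [([300.2, 362.9], 0.74)]
pad top [([182.8, 245.8], 0.8)]
pad side [([295.2, 357.9], 0.66)]
window top [([325.3, 227.5], 0.69), ([168.5, 281.3], 0.65), ([333.6, 225.4], 0.35), ([243.3, 245.9], 0.22)]
window side []
canister top [([182.4, 249.1], 0.84), ([324.8, 228.6], 0.47)]
canister side [([296.8, 362.4], 0.96)]
label top [([171.8, 254.4], 0.81), ([186.1, 246.1], 0.7), ([328.5, 214.2], 0.4)]
label side []
stand top [([327.8, 211.7], 0.79)]
stand side [([285.3, 209.5], 0.79), ([302.7, 175.8], 0.67)]
board top [([347.6, 285.8], 0.95), ([276.9, 135.3], 0.82), ([326.4, 230.0], 0.73), ([291.5, 295.8], 0.6)]
board side [([368.0, 206.3], 0.97), ([185.1, 
[... 461 characters left out ...]
7], 0.69)]
screwdriver top [([243.8, 246.5], 0.74), ([167.7, 279.1], 0.59)]
screwdriver side [([309.5, 291.3], 0.65)]
mouse top [([411.9, 242.9], 0.8)]
mouse side [([325.3, 156.1], 0.89)]
{'clock': 1.3, 'qpos': array([-1.1872,  0.5214, -0.0363,  1.5995,  0.0212,  1.0211, -0.1128]), 'qd': array([-0.0016,  0.0009, -0.0007, -0.0033,  0.0003, -0.0007, -0.0001]), 'joint_efforts': array([  0.0006, -92.6825,   1.9791, -37.025 ,   0.0182,   0.0018,
         0.0001]), 'position': array([0.274 , 0.5618, 0.2313]), 'tool_rot': array([3.1415, 0.    , 2.6878]), 'force': array([ 0.1082, -0.0004,  0.3439]), 'moment': array([-0.0532,  0.0199, -0.0259]), 'finger_force': 0.0, 'grip_width': 0.08509981295180344}
```

View pics/top0.png

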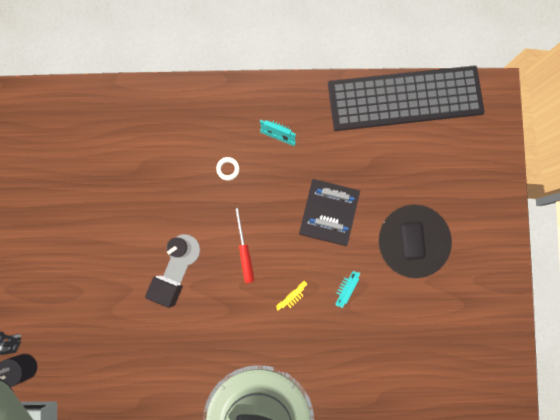

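View pics/side0.png

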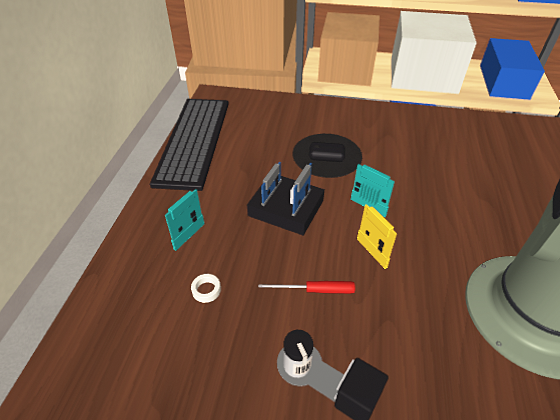

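Run:
```python
import cv2,numpy as np
t=cv2.imread('pics/top0.png');s=cv2.imread('pics/side0.png')
f=lambda im,x,y,w,h:cv2.resize(im[y:y+h,x:x+w],(400,300),interpolation=cv2.INTER_CUBIC)
cv2.imwrite('pics/c1.png',np.vstack([np.hstack([f(t,130,225,100,75),f(t,280,175,100,75)]),np.hstack([f(s,260,325,132,99),f(s,235,155,104,78)])]))
```

```text
(no output)
```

View pics/c1.png

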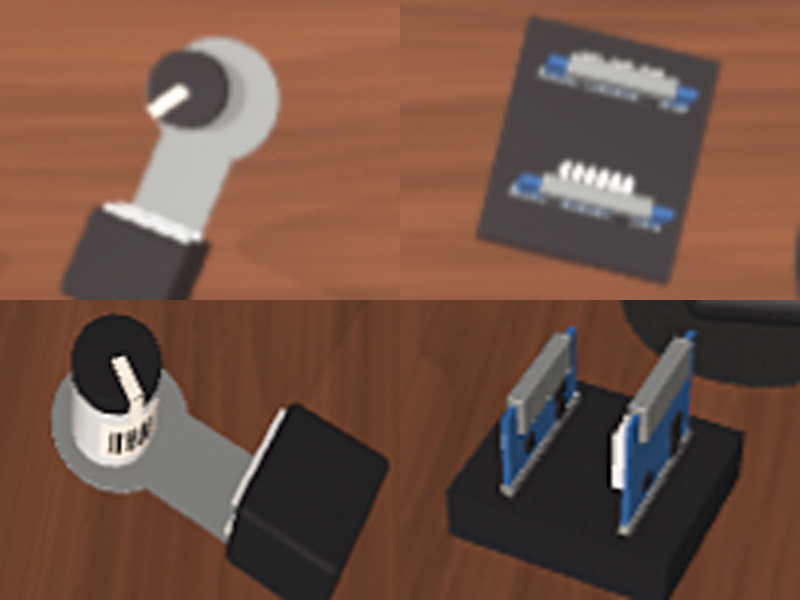

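```bash
cat > b.py <<'E'
from h import *
np.set_printoptions(precision=4,suppress=True)
t=bot.grab_frame('top');s=bot.grab_frame('side')
T=lambda c,ox,oy,k=4:(c[0]/k+ox,c[1]/k+oy)
lid=atz(t,T((188,90),130,225),.088);pad=atz(t,T((219,99),130,225),.003)
win=(atz(t,T((105,207),130,225),.075)+atz(t,T((208,242),130,225),.075))/2
e=atz(t,T((155,108),130,225),.088)
print('lid',lid,'pad',pad,'face',win,'strip end',e)
a=atz(t,T((105,207),130,225),.075);b=atz(t,T((208,242),130,225),.075);print('face edge',np.linalg.norm(a-b),np.degrees(np.arctan2(*(b-a)[[1,0]])))
d=e-lid;w=win-pad;print('strip ang',np.degrees(np.arctan2(d[1],d[0])),'station x',np.degrees(np.arctan2(w[1],w[0])),np.linalg.norm(w[:2]))
w=win-lid;print('lid->win',np.degrees(np.arctan2(w[1],w[0])))
r1=atz(t,T((142,178),280,175),.13);r2=atz(t,T((255,205),280,175),.13);d=r1-r2
print('rail',(r1+r2)/2,np.linalg.norm(d),np.degrees(np.arctan2(d[1],d[0])))
# stand corners at z .04
C=[atz(t,T(c,280,175),.04) for c in((130,16),(320,62),(270,284),(76,238))]
C=np.array(C);print(C,C.mean(0));v=C[0]+C[1]-C[2]-C[3];print('stand x ang',np.degrees(np.arctan2(v[1],v[0])))
for n in['pad','canister','label','board_grip']:
  for nm,f in(('top',t),('side',s)):
    print(n,nm,[(np.round(x['position'],1).tolist(),round(x['conf'],2)) for x in bot.spot_point(f,n)][:4])
# side: canister lid strip
S=lambda c,ox,oy,k:(c[0]/k+ox,c[1]/k+oy)
k=400/132
print('side lid',atz(s,S((117,358),260,325,k),.088),atz(s,S((137,400),260,325,k),.088))
k=400/104
q1=S((107-0,0),0,0,k)
print('side rail top corners',[atz(s,S((x-400,y-300),235,155,k),.13) for x,y in((634,408),(650,412),(688,337))])
E
python3 b.py
```

```text
lid [0.4568 0.1951 0.088 ] pad [0.454  0.1905 0.003 ] face [0.3726 0.2177 0.075 ] strip end [0.4458 0.2159 0.088 ]
face edge 0.06922004209655191 -109.47814120945753
strip ang 117.78805746872591 station x 161.45815709969472 0.08576436051914675
lid->win 164.95567257712167
rail [ 0.5088 -0.1871  0.13  ] 0.07130940797149965 75.50591276775074
[[ 0.6332 -0.1532  0.04  ]
 [ 0.6005 -0.278   0.04  ]
 [ 0.4548 -0.2407  0.04  ]
 [ 0.4871 -0.1145  0.04  ]] [ 0.5439 -0.1966  0.04  ]
stand x ang -14.598560872554017
pad top [([186.1, 249.4], 0.79)]
pad side [([297.8, 359.9], 0.94), ([287.4, 209.2], 0.49)]
canister top [([183.3, 248.0], 0.87)]
canister side [([295.7, 363.5], 0.9), ([300.7, 175.9], 0.64), ([301.1, 211.7], 0.33)]
label top [([170.5, 253.6], 0.86), ([329.8, 212.0], 0.4), ([186.0, 247.9], 0.19)]
label side [([300.3, 365.4], 0.71)]
board_grip top [([280.4, 126.2], 0.91), ([332.0, 223.5], 0.8), ([332.0, 194.8], 0.61), ([350.3, 291.2], 0.55)]
board_grip side [([181.8, 204.9], 0.84), ([302.9, 177.5], 0.79), ([377.5, 222.1], 0.74)]
side lid [0.4343 0.3467 0.088 ] [0.4227 0.3622 0.088 ]
side rail top corners [array([ 0.5162, -0.152 ,  0.13  ]), array([ 0.5066, -0.1502,  0.13  ]), array([ 0.4938, -0.2201,  0.13  ])]
```

```bash
cat > c.py <<'E'
from h import *
np.set_printoptions(precision=4,suppress=True)
t=bot.grab_frame('top');s=bot.grab_frame('side')
S=lambda c,ox,oy,k:(c[0]/k+ox,c[1]/k+oy)
k=400/132
a=atz(s,S((117,58),260,325,k),.088);e=atz(s,S((137,100),260,325,k),.088);d=e-a
print('side lid',a,e,np.degrees(np.arctan2(d[1],d[0])))
print('label side',atz(s,(300.3,365.4),.039),'label top',atz(t,(170.5,253.6),.06))
print('side pad',atz(s,S((118,422),260,325-99,k),.003))
k=400/104
for x,y in((634,408),(650,412),(688,337),(694,342)): print('rail',atz(s,S((x-400,y-300),235,155,k),.13))
# strip via thresholding white in top crop
im=cv2.resize(t['pixels'][235:262,160:192],None,fx=1,fy=1)
g=im.min(2);ys,xs=np.nonzero(g>170);print(np.c_[xs+160,ys+235,g[ys,xs]].tolist())
E
python3 c.py
```

```text
side lid [0.4564 0.1985 0.088 ] [0.4421 0.2204 0.088 ] 123.0278014688608
label side [0.4496 0.2127 0.039 ] label top [0.4426 0.2172 0.06  ]
side pad [0.4531 0.1972 0.003 ]
rail [ 0.5162 -0.152   0.13  ]
rail [ 0.5066 -0.1502  0.13  ]
rail [ 0.4938 -0.2201  0.13  ]
rail [ 0.4897 -0.2162  0.13  ]
[[181, 235, 179], [182, 235, 184], [183, 235, 185], [184, 235, 186], [185, 235, 186], [186, 235, 184], [187, 235, 171], [178, 236, 171], [179, 236, 180], [180, 236, 183], [181, 236, 186], [182, 236, 189], [183, 236, 189], [184, 236, 190], [185, 236, 189], [186, 236, 189], [187, 236, 187], [188, 236, 186], [189, 236, 183], [190, 236, 174], [182, 237, 182], [183, 237, 186], [184, 237, 188], [185, 237, 189], [186, 237, 189], [187, 237, 188], [188, 237, 189], [189, 237, 188], [190, 237, 188], [191, 237, 184], [184, 238, 180], [185, 238, 187], [186, 238, 188], [187, 238, 188], [188, 238, 189], [189, 238, 189], [190, 238, 189], [191, 238, 188], [185, 239, 174], [186, 239, 183], [187, 239, 187], [188, 239, 189], [189, 239, 189], [190, 239, 189], [191, 239, 189], [187, 240, 178], [188, 240, 187], [189
[... 2202 characters left out ...]
9], [173, 260, 189], [174, 260, 189], [175, 260, 189], [176, 260, 188], [177, 260, 188], [178, 260, 188], [179, 260, 189], [180, 260, 188], [181, 260, 189], [182, 260, 189], [183, 260, 189], [184, 260, 189], [185, 260, 189], [186, 260, 189], [187, 260, 189], [188, 260, 189], [189, 260, 188], [190, 260, 189], [191, 260, 189], [170, 261, 182], [171, 261, 188], [172, 261, 188], [173, 261, 189], [174, 261, 189], [175, 261, 188], [176, 261, 188], [177, 261, 189], [178, 261, 189], [179, 261, 189], [180, 261, 188], [181, 261, 189], [182, 261, 189], [183, 261, 189], [184, 261, 189], [185, 261, 189], [186, 261, 188], [187, 261, 189], [188, 261, 190], [189, 261, 190], [190, 261, 189], [191, 261, 190]]
```

Request:
carry_out(
  rows=[
    [[-0.324,-0.248,0.1,0],[-0.324,-0.248,0.1,0],[-0.324,-0.248,0.1,0],[-0.324,-0.248,0.1,0],[-0.324,-0.248,0.1,0],[-0.324,-0.248,0.1,0],[-0.324,-0.248,0.1,0],[-0.324,-0.248,0.1,0],[-0.324,-0.248,0.1,0],[-0.324,-0.248,0.1,0],[-0.324,-0.248,0.1,0],[-0.324,-0.248,0.1,0]],
  ],
  grip=0.0854,
  grip_force=20,
)

```text
clock: 2.9
position: [0.4574, 0.194, 0.1308]
tool_rot: [-3.14, 0.0, 2.683]
force: [-0.8, 1.3, -0.0]
grip_width: 0.0855
finger_force: 0.0
```

Request:
carry_out(
  rows=[
    [[0,0.002,0.03,0],[0,0.002,0.06,0],[0,0.002,0.085,0],[0,0.002,0.085,0],[0,0.002,0.085,0],[0,0.002,0.085,0]],
  ],
)

```text
clock: 3.4
position: [0.4577, 0.1994, 0.0476]
tool_rot: [3.141, 0.001, 2.688]
force: [0.0, 1.0, -0.1]
grip_width: 0.0852
finger_force: 0.0
```

Request:
carry_out(
  rows=[
    [[0,0,0,0],[0,0,0,0],[0,0,0,0],[0,0,0,0],[0,0,0,0],[0,0,0,0],[0,0,0,0],[0,0,0,0]],
  ],
  grip=0.03,
  grip_force=30,
)

```text
clock: 4.07
position: [0.4579, 0.1988, 0.0473]
tool_rot: [3.14, 0.001, 2.688]
force: [-1.8, -0.6, 12.5]
grip_width: 0.0507
finger_force: 29.4
```

Request:
carry_out(
  rows=[
    [[0,-0.002,-0.001,-6],[0,-0.004,-0.001,-12],[0,-0.004,-0.001,-18],[0,-0.004,-0.001,-24],[0,-0.004,-0.001,-30],[0,-0.004,-0.001,-36],[0,-0.004,-0.001,-40],[0,-0.004,-0.001,-40],[0,-0.004,-0.001,-40],[0,-0.004,-0.001,-40]],
  ],
)

```text
clock: 4.9
position: [0.4558, 0.1949, 0.0475]
tool_rot: [-3.141, 0.0, -2.9]
force: [-0.0, -1.7, 1.0]
grip_width: 0.0505
finger_force: 31.5
```

Request:
carry_out(
  rows=[
    [[0,0,0.001,0],[0,0,0.001,0],[0,0,0.001,0],[0,0,0.001,0],[0,0,0.001,0],[0,0,0.001,0],[0,0,0.001,0]],
  ],
  grip=0.0854,
)

```text
clock: 5.48
position: [0.4556, 0.195, 0.0463]
tool_rot: [3.142, 0.0, -2.897]
force: [-0.4, 0.1, -0.5]
grip_width: 0.0851
finger_force: 0.0
```

Request:
carry_out(
  rows=[
    [[0,0,-0.03,0],[0,0,-0.06,0],[0,0,-0.1,0],[0,0,-0.13,0],[-0.05,0,-0.16,0],[-0.1,0,-0.2,0],[-0.14,0,-0.2,0],[-0.18,0,-0.2,0],[-0.2,0,-0.2,0],[-0.2,0,-0.2,0],[-0.2,0,-0.2,0]],
  ],
)

```text
clock: 6.4
position: [0.6515, 0.2436, 0.2451]
tool_rot: [3.141, -0.0, -2.898]
force: [0.6, -0.5, -0.2]
grip_width: 0.0854
finger_force: 0.0
```

Run:
```python
from h import *
np.set_printoptions(precision=4,suppress=True)
t=bot.grab_frame('top');s=bot.grab_frame('side')
f=lambda im,x,y,w,h:cv2.resize(im['pixels'][y:y+h,x:x+w,::-1],(400,300),interpolation=cv2.INTER_CUBIC)
cv2.imwrite('pics/c2.png',np.vstack([np.hstack([f(t,130,225,100,75),f(t,280,175,100,75)]),np.hstack([f(s,260,321,132,99),f(s,235,155,104,78)])]))
o=bot.observe();print(o['position'],o['tool_rot'],o['qpos'],o['clock'])
```

```text
[0.6491 0.2433 0.2456] [-3.1416 -0.0013 -2.8973] [-0.3126  0.63   -0.2203  1.3723  0.1408  1.1559  1.2663] 6.5
```

View pics/c2.png

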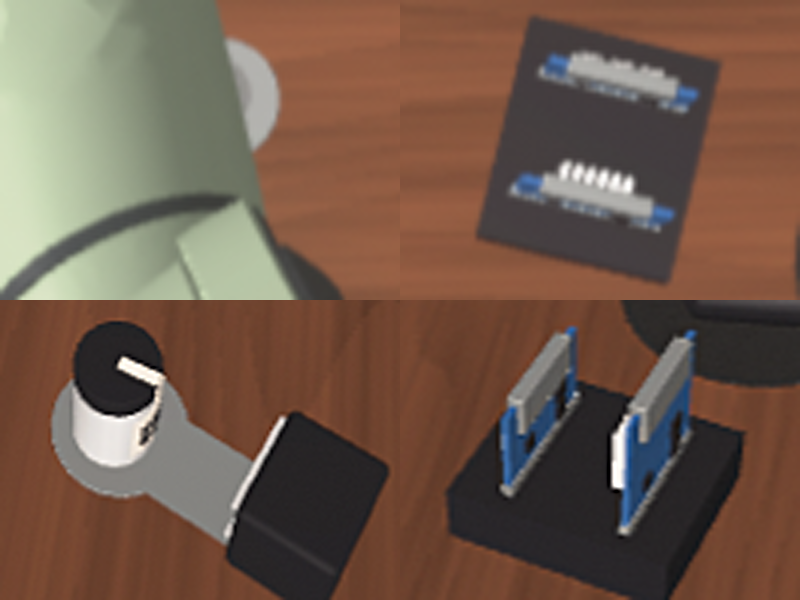

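Run:
```python
from h import *
np.set_printoptions(precision=4,suppress=True)
s=bot.grab_frame('side')
k=400/132
S=lambda c,ox,oy,k:(c[0]/k+ox,c[1]/k+oy)
a=atz(s,S((118,63),260,321,k),.088);e=atz(s,S((161,82),260,321,k),.088);d=e-a
print(a,e,np.degrees(np.arctan2(d[1],d[0])))
k=400/104
P=[atz(s,S((x-400,y-300),235,155,k),.04) for x,y in((449,492),(667,567),(744,434))]
A,B,C=map(np.array,P);print(P,np.linalg.norm(A-B),np.linalg.norm(B-C),'centre',(A+C)/2,np.degrees(np.arctan2(*(A-B)[[1,0]])),np.degrees(np.arctan2(*(B-C)[[1,0]])))
```

```text
[0.4564 0.1943 0.088 ] [0.4315 0.201  0.088 ] 164.93269377018385
[array([ 0.6303, -0.1525,  0.04  ]), array([ 0.4879, -0.1147,  0.04  ]), array([ 0.455 , -0.2379,  0.04  ])] 0.14729884428060627 0.12753900500034326 centre [ 0.5426 -0.1952  0.04  ] -14.89529912625294 75.01063889131022
```

Request:
carry_out(
  rows=[
    [[0.225,-0.392,0,28.8],[0.225,-0.392,0,28.8],[0.225,-0.392,0,28.8],[0.225,-0.392,0,28.8],[0.225,-0.392,0,28.8],[0.225,-0.392,0,28.8],[0.225,-0.392,0,28.8],[0.225,-0.392,0,28.8],[0.225,-0.392,0,28.8],[0.225,-0.392,0,28.8],[0.225,-0.392,0,28.8],[0.225,-0.392,0,28.8]],
  ],
  grip=0.07,
)

```text
clock: 7.55
position: [0.5225, -0.1986, 0.2469]
tool_rot: [-3.139, 0.0, 2.875]
force: [0.3, -0.1, -0.7]
grip_width: 0.0701
finger_force: 0.0
```

Request:
carry_out(
  rows=[
    [[0,0,0,0],[0,0,0,0],[0,0,0,0],[0,0,0,0]],
  ],
)

```text
clock: 7.88
position: [0.5264, -0.1901, 0.2464]
tool_rot: [3.141, 0.0, 2.885]
force: [0.2, -0.3, 0.1]
grip_width: 0.0697
finger_force: 0.0
```

Run:
```python
from h import *
np.set_printoptions(precision=4,suppress=True)
o=bot.observe();print(o['position'],o['tool_rot'],o['qpos'],o['clock'],o['grip_width'])
```

```text
[ 0.5264 -0.1901  0.2464] [3.1412 0.0001 2.8851] [ 0.2688  0.4009 -0.0376  1.7576  0.0172  0.9832  1.539 ] 7.8833 0.0697081904323908
```

Request:
carry_out(
  rows=[
    [[0,-0.001,0.03,0],[0,-0.001,0.06,0],[0,-0.001,0.09,0],[0,-0.001,0.105,0],[0,-0.001,0.12,0],[0,-0.001,0.13,0],[0,-0.001,0.136,0],[0,-0.001,0.136,0]],
  ],
)

```text
clock: 8.55
position: [0.5257, -0.1918, 0.1095]
tool_rot: [3.142, -0.001, 2.884]
force: [-0.5, -0.2, -0.0]
grip_width: 0.0702
finger_force: 0.0
```

Run:
```python
from h import *
t=bot.grab_frame('top');s=bot.grab_frame('side')
f=lambda im,x,y,w,h:cv2.resize(im['pixels'][y:y+h,x:x+w,::-1],(400,300),interpolation=cv2.INTER_CUBIC)
cv2.imwrite('pics/c3.png',np.hstack([f(t,280,175,100,75),f(s,235,135,130,98)]))
```

```text
(no output)
```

View pics/c3.png

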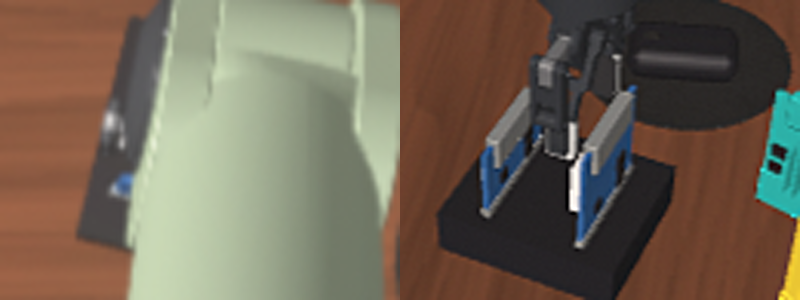

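Side crop: the near finger, at (558,110), stands between the boards, just beyond the finned board's rail. The path down is free.

Request:
carry_out(
  rows=[
    [[0,0,0.015,0],[0,0,0.03,0],[0,0,0.041,0],[0,0,0.041,0],[0,0,0.041,0]],
  ],
)

```text
clock: 9.07
position: [0.526, -0.1924, 0.0696]
tool_rot: [-3.142, -0.0, 2.883]
force: [-0.5, -0.2, -0.4]
grip_width: 0.0704
finger_force: 0.0
```

Request:
carry_out(
  rows=[
    [[0,0,0,0],[0,0,0,0],[0,0,0,0],[0,0,0,0],[0,0,0,0],[0,0,0,0],[0,0,0,0]],
  ],
  grip=0.03,
  grip_force=50,
)

```text
clock: 9.65
position: [0.5267, -0.1927, 0.0704]
tool_rot: [-3.142, 0.002, 2.883]
force: [-0.6, 0.3, 7.2]
grip_width: 0.043
finger_force: 50.9
```

Request:
carry_out(
  rows=[
    [[0,0,-0.005,0],[0,0,-0.012,0],[0,0,-0.02,0],[0,0,-0.03,0],[0,0,-0.045,0],[0,0,-0.06,0],[0,0,-0.08,0],[0,0,-0.1,0],[0,0,-0.12,0],[0,0,-0.13,0],[0,0,-0.13,0],[0,0,-0.13,0]],
  ],
)

```text
clock: 10.65
position: [0.5259, -0.1924, 0.1994]
tool_rot: [-3.142, 0.001, 2.883]
force: [0.5, 0.8, -2.6]
grip_width: 0.0427
finger_force: 51.1
```

Run:
```python
from h import *
s=bot.grab_frame('side');save(s,'s4')
im=s['pixels'][60:270,200:480,::-1];cv2.imwrite('pics/c4.png',cv2.resize(im,(800,600),interpolation=cv2.INTER_CUBIC))
o=bot.observe();print(o['position'],o['force'],o['moment'],o['qpos'],o['clock'])
```

```text
[ 0.52553668 -0.19226485  0.19867818] [ 0.09711859 -0.07248779 -0.7973058 ] [ 0.01637614 -0.01235188 -0.03258712] [ 0.27301759  0.45633805 -0.0383877   1.80746547  0.02198335  0.87888947
  1.5370251 ] 10.7
```

View pics/c4.png

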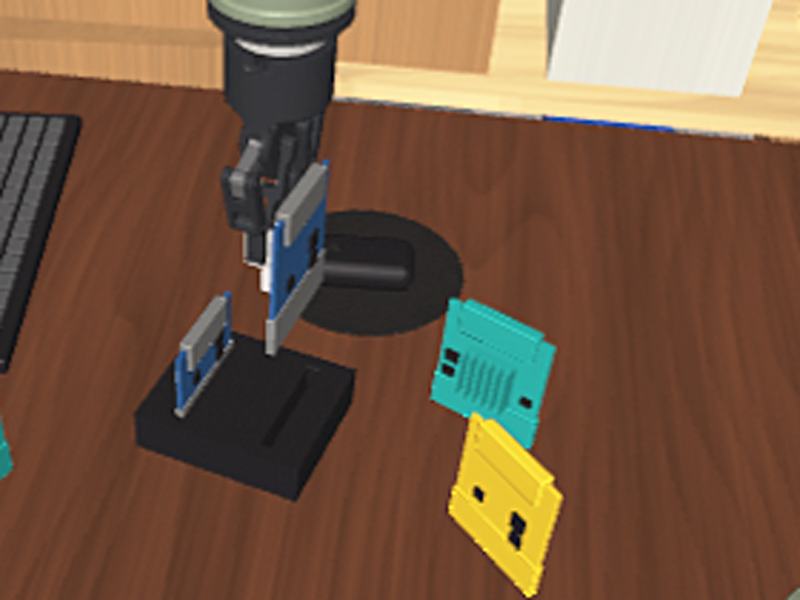

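Side crop: the finned board hangs from its heat sink at (290,250), free of the stand, and the short board is in its slot. The tool stays vertical, so I'll lean the board by pushing its foot against the stand's right-hand edge and letting it pivot between the pads.

Request:
carry_out(
  rows=[
    [[0,-0.01,0,5],[0.003,-0.02,0,11],[0.005,-0.03,0,17],[0.007,-0.04,0,23],[0.009,-0.05,0,29],[0.011,-0.06,0,35],[0.013,-0.07,0,41],[0.015,-0.08,0,47],[0.017,-0.09,0,53],[0.017,-0.1,0,59],[0.017,-0.107,0,65],[0.017,-0.107,0,65]],
  ],
)

```text
clock: 11.7
position: [0.4811, -0.2926, 0.1981]
tool_rot: [-3.139, -0.0, 1.742]
force: [0.2, -0.0, -1.6]
grip_width: 0.0424
finger_force: 51.0
```

Run:
```python
from h import *
o=bot.observe();print(o['position'],o['tool_rot'],o['force'],o['qpos'],o['clock'])
yaw=o['tool_rot'][2];d=o['position'][:2]-[.543,-.196];th=np.radians(-14.8)
print('stand xy',d@[np.cos(th),np.sin(th)],d@[-np.sin(th),np.cos(th)],'twist left',(np.degrees(yaw)-75.2)%360)
```

```text
[ 0.48105337 -0.29259579  0.19805473] [-3.13934935e+00 -1.08900826e-04  1.74176196e+00] [ 0.20563149 -0.04369777 -1.5522146 ] [ 0.24953745  0.47657502  0.26394606  1.80995779 -0.15462144  0.87704294
  0.755736  ] 11.7
stand xy -0.035216468904437234 -0.10921507834327045 twist left 24.59560944770898
```

Request:
carry_out(
  rows=[
    [[0,0,0,7],[0,0,0,14],[0,0,0,20],[0,0,0,25],[0,0,0.02,25],[0,0,0.045,25],[0,0,0.07,25],[0,0,0.09,25],[0,0,0.105,25],[0,0,0.115,25],[0,0,0.12,25],[0,0,0.12,25]],
  ],
)

```text
clock: 12.7
position: [0.4817, -0.291, 0.0783]
tool_rot: [-3.14, -0.0, 1.314]
force: [-0.0, 0.1, -1.4]
grip_width: 0.0426
finger_force: 51.1
```

Run:
```python
from h import *
o=bot.observe();print(o['position'],o['tool_rot'],o['force'],o['clock'])
s=bot.grab_frame('side')
im=s['pixels'][80:270,220:473,::-1];cv2.imwrite('pics/c5.png',cv2.resize(im,(800,600),interpolation=cv2.INTER_CUBIC))
```

```text
[ 0.48170194 -0.29102805  0.07830593] [-3.13987382e+00 -3.26365630e-04  1.31420088e+00] [-0.01686863  0.06825363 -1.37578734] 12.7
```

View pics/c5.png

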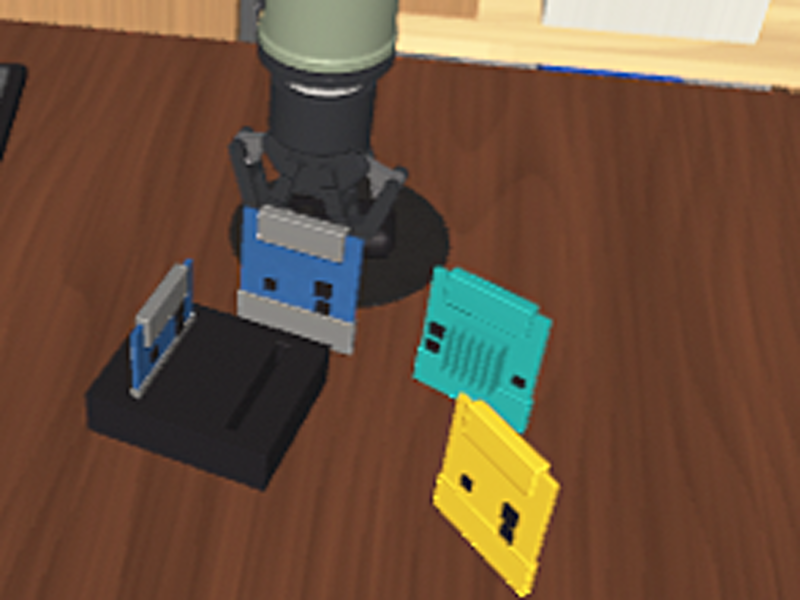

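Side crop: the board's back, with its grey foot at (295,320), faces the stand's right edge and everything is clear. Next I loosen the grip and push.

Request:
carry_out(
  rows=[
    [[0.005,0,0,0],[0.01,0,0,0],[0.015,0,0,0],[0.018,0,0,0],[0.021,0,0,0],[0.024,0,0,0],[0.027,0,0,0],[0.03,0,0,0],[0.033,0,0,0],[0.036,0,0,0],[0.039,0,0,0],[0.042,0,0,0]],
  ],
  grip_force=25,
)

```text
clock: 13.75
position: [0.493, -0.2523, 0.08]
tool_rot: [3.14, 0.002, 1.312]
force: [-0.8, -8.8, 2.0]
grip_width: 0.0425
finger_force: 56.8
```

Request:
carry_out(
  rows=[
    [[0.003,0,0,0],[0.006,0,0,0],[0.009,0,0,0],[0.012,0,0,0],[0.015,0,0,0],[0.018,0,0,0],[0.021,0,0,0],[0.021,0,0,0]],
  ],
)

```text
clock: 14.42
position: [0.4982, -0.2321, 0.0798]
tool_rot: [3.14, 0.002, 1.312]
force: [-4.5, -10.0, 3.2]
grip_width: 0.0424
finger_force: 68.7
```

Run:
```python
from h import *
o=bot.observe();print(o['position'],o['tool_rot'],o['force'],o['clock'])
s=bot.grab_frame('side')
im=s['pixels'][80:270,220:473,::-1];cv2.imwrite('pics/c6.png',cv2.resize(im,(800,600),interpolation=cv2.INTER_CUBIC))
```

```text
[ 0.49818267 -0.23208675  0.07984878] [3.14011434e+00 2.42039272e-03 1.31160685e+00] [ -4.51222027 -10.04594554   3.16372866] 14.4167
```

View pics/c6.png

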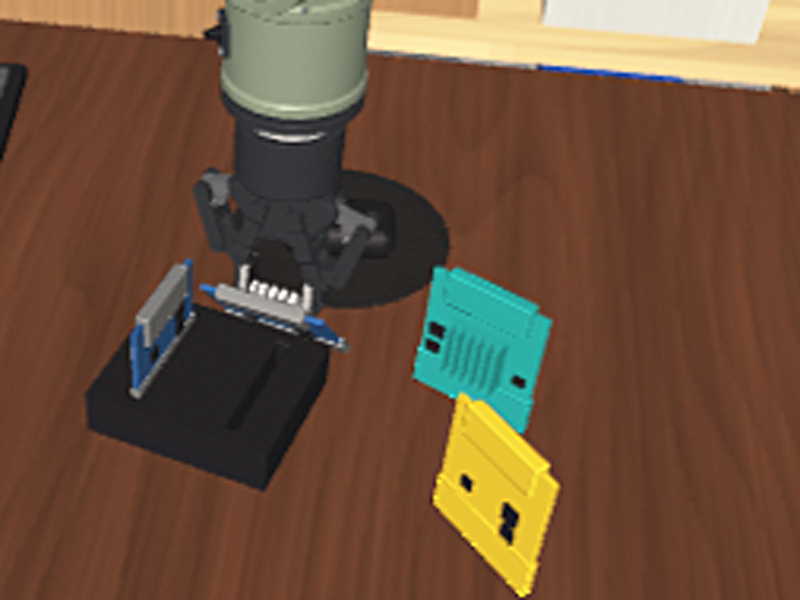

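Side crop: the board now leans back over the stand's edge, with its rail at (260,305) and the heat sink between the pads at (275,290), fins up. Next: grip firmly and lift.

Request:
carry_out(
  rows=[
    [[0,0,0,0],[0,0,0,0],[0,0,0,0],[0,0,-0.005,0],[0,0,-0.015,0],[0,0,-0.03,0],[0,0,-0.05,0],[-0.01,0,-0.08,0],[-0.02,0,-0.11,0],[-0.03,0,-0.14,0],[-0.04,0,-0.16,0],[-0.04,0,-0.16,0]],
  ],
  grip_force=80,
)

```text
clock: 15.47
position: [0.4888, -0.2715, 0.2442]
tool_rot: [3.135, 0.001, 1.311]
force: [0.4, -1.3, -0.9]
grip_width: 0.0419
finger_force: 92.9
```

Request:
carry_out(
  rows=[
    [[0,0,-0.04,0],[0,0,-0.04,0],[0,0,-0.04,0],[0,0,-0.04,0],[0,0,-0.04,0]],
  ],
)

```text
clock: 15.88
position: [0.4877, -0.2686, 0.2786]
tool_rot: [-3.14, -0.0, 1.313]
force: [0.1, -0.9, -1.6]
grip_width: 0.0418
finger_force: 93.0
```

Run:
```python
from h import *
o=bot.observe();print(o['position'],o['tool_rot'],o['force'],o['grip_width'],o['clock'])
s=bot.grab_frame('side');t=bot.grab_frame('top')
im=np.hstack([cv2.resize(s['pixels'][0:240,180:420,::-1],(600,600),interpolation=cv2.INTER_CUBIC),cv2.resize(t['pixels'][200:305,130:200,::-1],(200,300),interpolation=cv2.INTER_CUBIC).repeat(1,0) if 0 else np.vstack([cv2.resize(t['pixels'][225:300,130:180,::-1],(200,300)),cv2.resize(t['pixels'][175:250,290:340,::-1],(200,300))])])
cv2.imwrite('pics/c7.png',im)
```

```text
[ 0.48774856 -0.268644    0.27856967] [-3.14035610e+00 -2.90512784e-04  1.31297202e+00] [ 0.09499918 -0.9339795  -1.61291563] 0.0418463791106816 15.8833
```

View pics/c7.png

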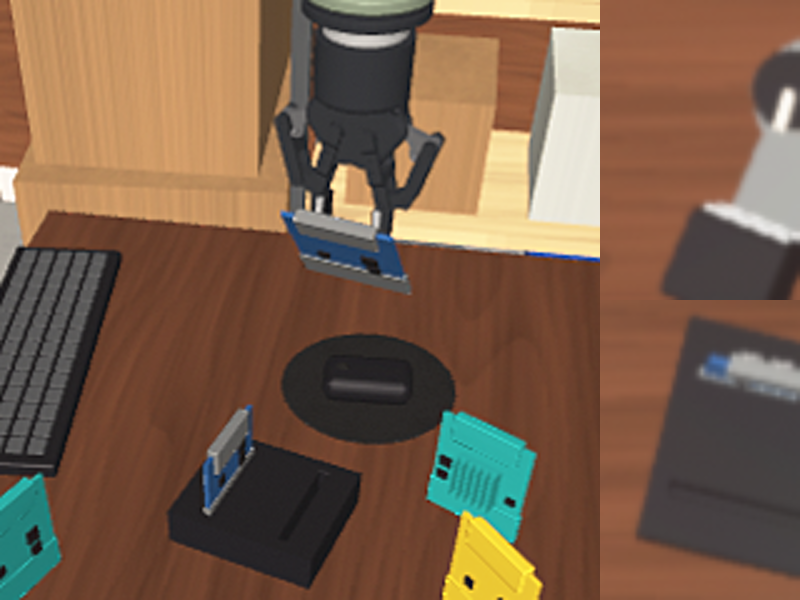

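Run:
```python
from h import *
from scipy.optimize import least_squares
np.set_printoptions(precision=4,suppress=True)
s=bot.grab_frame('side')
px=np.array([(409,291),(309,268),(297,212),(378,237)])/2.5+[180,0]
ya=1.313;y=np.array([np.sin(ya),-np.cos(ya),0]);h=np.array([-np.cos(ya),-np.sin(ya),0]);up=np.array([0,0,1.])
for xr in(-6,6):
  B=np.array([(-3.5,-50,0),(-3.5,50,0),(xr,35,120),(xr,-35,120)])/1000
  def axes(th): return h*np.cos(th)+up*np.sin(th), up*np.cos(th)-h*np.sin(th)
  def pts(p,B):
    xb,zb=axes(p[3]);return p[:3]+B[:,:1]*xb+B[:,1:2]*y+B[:,2:]*zb
  f=lambda p:np.r_[np.concatenate([proj(s,q)-u for q,u in zip(pts(p,B),px)]),(pts(p,np.array([[.015,0,.072]]))[0]-[.4875,-.2685,.29])*200]
  r=least_squares(f,[.5,-.3,.22,.8]);print(r.x[:3],np.degrees(r.x[3]),r.fun)
t=bot.grab_frame('top')
a=atz(t,(130+780/4-600/4,225+90/4),.088)
```

```text
[ 0.4766 -0.3012  0.2251] 36.67653663612761 [ 1.1175  0.8157 -0.1576 -0.3507 -0.6839  1.0621 -0.4592 -1.2349 -0.6097
 -0.5402  0.3686]
[ 0.4767 -0.3041  0.2236] 42.37461697675501 [ 1.0824  0.6879 -0.0439 -0.4375 -0.5622  0.9537 -0.4579 -1.3753 -0.2465
  0.1158 -0.6111]
```

```bash
python3 -c "
from workcell import bot
o=bot.observe();print(o['qd'],o['finger_force'])
print(bot.job_done())"
```

```text
[ 0.00094224 -0.0007971   0.00145815 -0.00173083  0.00131176  0.00042792
 -0.00058276] 92.98712499439716
the job is handed in; nothing more can be done
None
```

I handed the job in without getting a verdict back: by my camera estimates, the canister's label faces the reader to within about 4°, and the gripper holds the taller board still, leaned back about 40° with its lower edge about 22 cm up.

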